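# Let the spice jar out of the two-lane rack

### The arm

A 6-joint arm with a two-finger parallel gripper is mounted at the origin on a cart in front of the work surface, level with it; the furniture and walls round the work are solid. World frame = base frame: x ahead of the robot, y to its left, z up, the work surface at z = 0. Lengths are in m, angles in degrees, forces in N, time in s.
With the tool pointing down it reaches from about 0.425 to 1.125 m from the base axis. Payload 14.9 kg.
Tool frame: the origin (TCP) lies between the finger pads; the fingertips stand 19 mm ahead of it and the grasp point (between the pads) is the TCP; z points along the fingers, x is the direction in which the jaws open and shut, and the axes are right-handed (so a half turn about z gives the same grasp; the last joint's range is limited). The gripper opens to 91 mm and grips with 3 to 60 N. Pads are 32 mm wide; open, the fingers measure 118 mm over their backs; the gripper's body (76 mm by 178 mm) begins 60 mm behind the grasp point.
Start: joints at [71.946, 21.709, 99.362, -0, 58.929, -1.908], TCP at [0.195, 0.672, 0.233] pointing down, gripper open.
Joint ranges: [-158.91, 158.91], [-42.39, 125.64], [0.06, 152.35], [-60.88, 240.88], [17.5, 164.5], [-176.32, 176.32]. Speed limits (degrees/s): [108.29, 108.29, 136.94, 180, 180, 180].

### API

Orientations are given as a 3x3 rotation matrix whose columns are the frame's x, y, z axes.
In Python, from workcell import sense, snapshot, close_job gives the robot as it stands. The module is installed in compiled form; this text tells all that it offers.
- The arm moves only by the tool drive_tool, never from a script. Its argument "targets" is one flat list of numbers, 5 for each row, row after row: the finger opening in mm, from 0 to 91.2, then the shift along the world's x, y, z in mm, then the turn about the world's z in degrees. A call has exactly 5 rows; each row shifts and turns the commanded pose from where the row before left it; what a row does not reach is not made up. A row lasts 1/12 s, in which the tool goes at most 41.7 mm and 7.16 degrees, less where a joint would pass 70% of its speed; a pose out of reach is approached as far as the arm can. A call is refused whole if a number of a shift passes 41.7 or a number of a turn 7.16, either way. A call with a gripper value outside its range is refused whole. The fingers move at their own pace and stop on an object; "grip_force" is the grip in N (left out, the last holds). Time passes only in rows, so rows that do not move let the fingers close, or fill a call up. It gives the time, the measured TCP pose, the force and the opening at its end, in the units of the state.
- sense(): the state, without advancing time (a new reading comes with each control period).
- snapshot(name): name is "scene" or "top"; returns a dict with "frame" (384x512x3 uint8, red, green, blue), "range_z" (384x512 float32, m along the optical axis (not along the pixel's ray), 0 where there is no reading), "vertical_fov" (degrees; the focal length in pixels is half the picture's height over the tangent of half this angle, whatever the lens; pixels are square), "cx", "cy" (the principal point, pixels), "extrinsics" (4x4, takes a point from world to camera coordinates). Camera axes: x right, y down, z forward; pixel columns grow to the right and rows downward; lengths in m; the calibration is good to about 2 mm. A picture is of the moment at which its call begins.
- close_job(): hands the job in, once; it reports no verdict.
The state is a dict: "clock": time; "joints": joint angles; "dq": joint speeds; "joint_efforts": joint torques, N m; "tool_pos": TCP position; "eef_rot": TCP orientation; "wrist_force": force on the tool from outside, world axes, zero at the start; "torque": the same for the moment, N m; "opening": opening from 0.0 (shut) to 1.0 (fully open).
Only numpy, scipy, OpenCV 4.12 (cv2) and the standard library are available. Lean on these libraries where they do the work, as an engineer would, in place of code of your own. Each camera call takes 0.05 s, during which the arm holds its last target. There are 200 camera calls.

### The job

Two things lie in the sloping two-lane rack, each held back by a wire gate: a spice jar and a salt shaker. Press down the wooden pad of the lever that lifts the spice jar's gate, keep it pressed until the jar has rolled down to the lip at the low end, then let the pad come back up so that the gate shuts. Leave the other lever alone so that the shaker stays behind its gate, never touch the jar, the shaker or the gates with the robot, and do not disturb the things that stand around.

Things in the scene. Friction and masses are not known exactly. Their poses are not given: they have to be found in the camera images.
- rack: fixed wooden two-lane rack, 190x250 mm; origin on the worktop under its middle. Its x axis runs along the lanes up the 8 degree slope, from the lip at the low end (x = -0.11 m) to the press pads past the high end (x = +0.13, on the robot's side). Lane centres: y = +0.062 (right), -0.062 (left). Gates at x = -0.04. Axle posts at x = 0.05 and y = 0, +-0.122 reach z = 0.109
- lever_right (a joint): rocking lever of the right lane (sides as seen from the pads toward the lip). 0 = at rest, gate shut; grows as its pad goes down; 0.5 rad = pad fully down on its stop. The jar passes under the gate from about 0.3 rad, surely from 0.36 rad. A spring returns it to 0 when the pad is let go: about 3 N on the pad starts it, about 7 N holds it down
- lever_left (a joint): rocking lever of the left lane (sides as seen from the pads toward the lip). 0 = at rest, gate shut; grows as its pad goes down; 0.5 rad = pad fully down on its stop. The jar passes under the gate from about 0.3 rad, surely from 0.36 rad. A spring returns it to 0 when the pad is let go: about 3 N on the pad starts it, about 7 N holds it down
- pad_right_top (a point): centre of the upper face of the right lever's wooden press pad, 40 mm (along the lane) x 44 mm x 8 mm; 109 mm above the worktop at rest. Pressed fully it moves about 40 mm down and tilts 0.5 rad; nothing stands below it. The lever's pivot is 80 mm from it toward the lip, 97 mm above the worktop
- pad_left_top (a point): centre of the upper face of the left lever's wooden press pad, 40 mm (along the lane) x 44 mm x 8 mm; 109 mm above the worktop at rest. Pressed fully it moves about 40 mm down and tilts 0.5 rad; nothing stands below it. The lever's pivot is 80 mm from it toward the lip, 97 mm above the worktop
- spice_jar_centre (a point): middle of the spice jar: straight-sided cylinder with a flat dark cap, 41 mm across, 105 mm long, lying across one of the lanes behind its gate; it rolls by itself when the gate is up, and at the lip its middle comes to about x = -0.09 in the rack's frame, some 70 mm from where it started. In which lane it lies varies
- shaker_centre (a point): middle of the salt shaker: shorter and waisted, with a domed cap, 44 mm across, 90 mm long, lying across the other lane behind its gate
- garlic: bystander: garlic bulb, 56 mm across; origin at its underside; loose
- lemon: bystander: lemon, 71x53x51 mm; origin at its underside; loose
- apple: bystander: apple, 80x78x69 mm; origin at its underside; loose
- timer: bystander: round kitchen timer, 71 mm across, 57 mm high; origin at its underside; loose
- spice_jar: the spice jar as a part; origin at the centre of its foot, z axis from foot to cap (see its middle)
- shaker: the salt shaker as a part; origin at the centre of its foot, z axis from foot to cap (see its middle)
- gate_right (a point): gate of the right lane: a rectangular frame of 6 mm steel wire, 66 mm wide, 62 mm high, hanging from the far end of that lane's lever in front of what lies in the lane; this point is the middle of its bottom bar. It lifts and swings toward the lip when the pad goes down
- gate_left (a point): gate of the left lane: a rectangular frame of 6 mm steel wire, 66 mm wide, 62 mm high, hanging from the far end of that lane's lever in front of what lies in the lane; this point is the middle of its bottom bar. It lifts and swings toward the lip when the pad goes down
Mind the look-alikes: they are no part of the job. Leave any turquoise look-alike of the spice_jar alone.

How it is judged:
By the outcome, as a careful person would: the job done as asked, in the order asked, and still so for the second after the job is handed in, with the robot touching nothing.
It also fails if it takes over 32 s, if anything falls off the work surface, if the arm or the gripper's body presses on something with over 40 N, if the wrist force passes 120 N, or if a joint passes its speed limit or range.

## Working session

There is one attempt and no reset: what is moved stays moved. The work goes in short steps, Python scripts to look and compute and a tool call to move; the robot and the scene stay as the last step left them, time stands still between calls to the robot, and variables do not carry over. Pictures are saved under pics/ and viewed, about 8 in all and at most 12, crops included, and the job is handed in when it is done.

Besides the shell and the picture viewer there is one more tool, called after "Request:" as name(argument=value, ...) on one line, values as JSON. drive_tool: Moves the arm, as the interface text tells. Its arguments: {"type":"object","properties":{"targets":{"type":"array","items":{"type":"number"}},"grip_force":{"type":"number"}},"required":["targets"]}

```bash
mkdir -p pics && cat > h.py <<'E'
import numpy as np, cv2
from workcell import sense, snapshot
def snap(n):
    s=snapshot(n); s['f']=s['frame'].shape[0]/2/np.tan(np.radians(s['vertical_fov'])/2); return s
def pt(s,u,v):
    z=float(s['range_z'][int(v),int(u)]); return world(s,u,v,z)
def world(s,u,v,z):
    c=np.array([(u-s['cx'])/s['f']*z,(v-s['cy'])/s['f']*z,z,1]); return (np.linalg.inv(s['extrinsics'])@c)[:3]
def plane(s,u,v,h):
    o=np.linalg.inv(s['extrinsics'])[:3,3]; d=world(s,u,v,1.)-o; return o+d*(h-o[2])/d[2]
E
python3 - <<'E'
from h import *
import pickle
for n in('scene','top'):
    s=snap(n); cv2.imwrite(f'pics/{n}0.png',cv2.resize(s['frame'][:,:,::-1],(768,576),interpolation=cv2.INTER_CUBIC)); pickle.dump(s,open(n+'.pkl','wb')); print(n,s['f'],s['cx'],s['cy'],np.linalg.inv(s['extrinsics'])[:3].round(3))
print(sense())
E
```

```text
scene 393.5733731881144 259.2751493253993 194.06362795557652 [[ 0.701 -0.556  0.446  0.085]
 [-0.713 -0.536  0.452 -0.424]
 [-0.012 -0.635 -0.772  0.828]]
top 445.33607905503106 250.17561423637312 187.59857912826004 [[-0.147 -0.969  0.199  0.306]
 [-0.989  0.144 -0.026  0.   ]
 [-0.003 -0.2   -0.98   1.084]]
{'clock': 0.1, 'joints': array([ 7.19454653e+01,  2.17365372e+01,  9.93920910e+01, -4.95808155e-04,
        5.89296059e+01, -1.90770989e+00]), 'dq': array([-0.00951308, -0.10426739, -0.07573547, -0.02613092, -0.00775735,
        0.02633725]), 'joint_efforts': array([-1.78957125e-04, -7.65038896e+01, -4.35295808e+01,  6.52411929e-02,
        3.98311601e-02,  2.64067364e-05]), 'tool_pos': array([0.19456839, 0.67206045, 0.2323428 ]), 'eef_rot': array([[ 2.78095305e-01,  9.60553438e-01, -3.07950398e-04],
       [ 9.60552950e-01, -2.78095475e-01, -9.68629041e-04],
       [-1.01605957e-03, -2.64314746e-05, -9.99999483e-01]]), 'wrist_force': array([-0.93925941,  0.14382058,  0.15060905]), 'torque': array([ 0.02193747, -0.03397577,  0.02465669]), 'opening': 0.9971569249925358}
```

View pics/scene0.png

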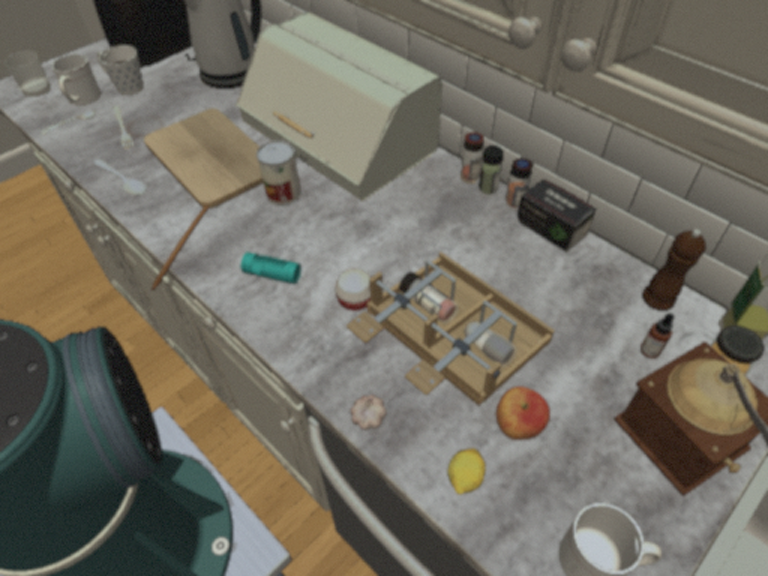

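View pics/top0.png

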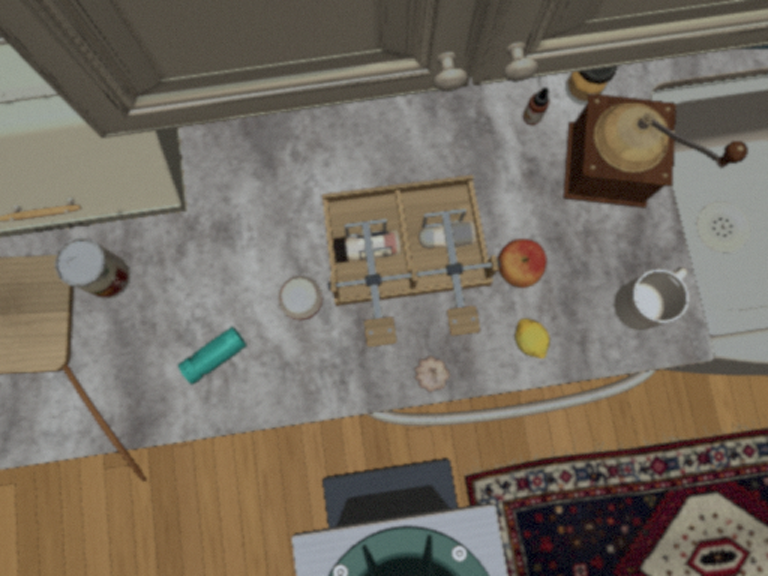

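Candidates for the jar, in the shown (768x576) pixels:
- Dark-capped, pale, straight cylinder in the left lane: scene (428,293), top (366,246).
- Grey-domed thing in the right lane: scene (490,340), top (446,235). This looks like the shaker.
- Turquoise cylinder on the worktop: scene (270,267). This is the decoy.
- Bottles at the back: scene (472–520,160–180).

I choose the left lane and will check it in a crop while measuring the pads.

```bash
python3 - <<'E'
from h import *
import pickle
S=pickle.load(open('scene.pkl','rb'));T=pickle.load(open('top.pkl','rb'))
a=cv2.resize(S['frame'][160:270,220:370,::-1],(600,440),interpolation=cv2.INTER_CUBIC)
cv2.imwrite('pics/crop.png',a)
def cloud(s):
    v,u=np.mgrid[:384,:512]; z=s['range_z']
    c=np.stack([(u-s['cx'])/s['f']*z,(v-s['cy'])/s['f']*z,z,np.ones_like(z)],-1)
    P=(c@np.linalg.inv(s['extrinsics']).T)[...,:3]; P[z==0]=np.nan; return P
for n,s,seeds in(('top',T,[(253,221),(309,213)]),('scene',S,[(243,219),(283,252)])):
    P=cloud(s)
    for u,v in seeds:
        p0=P[v,u]; hsv=cv2.cvtColor(s['frame'],cv2.COLOR_RGB2HSV)[v,u]
        m=((np.abs(P[...,2]-p0[2])<.012)&(np.hypot(P[...,0]-p0[0],P[...,1]-p0[1])<.05)).astype(np.uint8)
        m=cv2.morphologyEx(m,cv2.MORPH_OPEN,np.ones((7,7),np.uint8))
        k,l=cv2.connectedComponents(m); mm=l==l[v,u]
        q=P[mm]; r=cv2.minAreaRect((q[:,:2]*1000).astype(np.float32))
        vv,uu=np.nonzero(mm)
        print(n,p0.round(3),'n',mm.sum(),'mean',q.mean(0).round(4),r,'px',uu.mean().round(1),vv.mean().round(1),'plane.105',plane(s,uu.mean(),vv.mean(),.109).round(4))
for n,s,l in(('top',T,{'lgar':(288,248),'jar':(247,164),'capdark':(228,165),'shaker':(300,157),'timer':(200,198)}),):
    P=cloud(s)
    for k,(u,v) in l.items(): print(k,P[v,u].round(3))
E
```

```text
top [ 0.429 -0.021  0.106] n 337 mean [ 0.4291 -0.021   0.109 ] ((429.1938781738281, -21.780139923095703), (41.91985321044922, 41.027130126953125), 82.18107604980469) px 253.1 220.8 plane.105 [ 0.429 -0.021  0.109]
top [ 0.428 -0.146  0.107] n 338 mean [ 0.427  -0.1456  0.1089] ((427.9757995605469, -145.9600830078125), (43.81511688232422, 39.69087219238281), 86.5141830444336) px 309.1 213.4 plane.105 [ 0.427  -0.1456  0.109 ]
scene [ 0.424 -0.026  0.107] n 242 mean [ 0.4258 -0.0243  0.1074] ((425.51556396484375, -22.923095703125), (45.67458724975586, 38.68221664428711), 45.84800338745117) px 243.0 218.1 plane.105 [ 0.425  -0.0252  0.109 ]
scene [ 0.423 -0.149  0.108] n 281 mean [ 0.4241 -0.1459  0.1074] ((426.6955261230469, -144.41036987304688), (46.5438346862793, 42.21638488769531), 8.94658088684082) px 282.3 251.0 plane.105 [ 0.4232 -0.1466  0.109 ]
lgar [ 0.362 -0.092  0.053]
jar [ 0.561 -0.027  0.102]
capdark [0.575 0.017 0.063]
shaker [ 0.559 -0.149  0.1  ]
timer [0.507 0.093 0.055]
```

View pics/crop.png

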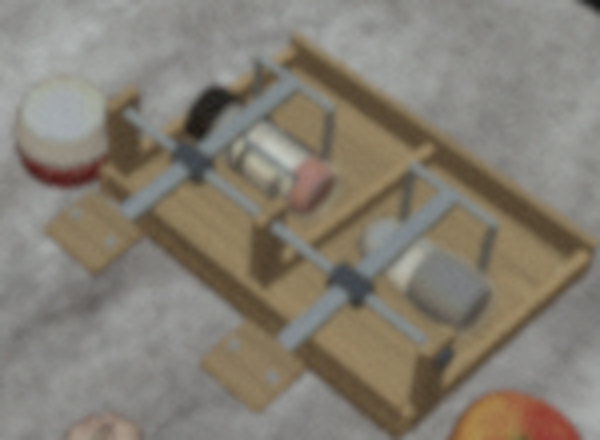

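The crop confirms it. The left lane holds the straight jar with the flat dark cap (crop ~(265,150)), and the right lane holds the waisted grey shaker (crop ~(430,275)). Its pad, the left one, measures (0.427, -0.022, 0.109) in both views, within 4 mm of each other, and matches the given height and size. The path goes around the base with the fingers shutting, and the jaws turn to lie along y.

Request:
drive_tool(targets=[0,17,-28,0,1.1,0,17,-28,0,1.1,0,17,-28,0,1.1,0,17,-28,0,1.1,0,17,-28,0,1.1], grip_force=20)

```text
clock: 0.52
tool_pos: [0.28, 0.5309, 0.2326]
eef_rot: [[0.183, 0.983, -0.0], [0.983, -0.183, -0.0], [-0.001, -0.0, -1.0]]
wrist_force: [1.0, -0.7, 0.8]
opening: 0.665
```

Request:
drive_tool(targets=[0,17,-28,0,1.1,0,17,-28,0,1.1,0,17,-28,0,1.1,0,17,-28,0,1.1,0,17,-28,0,1.1])

```text
clock: 0.93
tool_pos: [0.365, 0.3908, 0.2328]
eef_rot: [[0.089, 0.996, -0.0], [0.996, -0.089, -0.0], [-0.0, -0.0, -1.0]]
wrist_force: [0.4, 0.8, -0.5]
opening: 0.302
```

Request:
drive_tool(targets=[0,17,-28,0,1.1,0,17,-28,0,1.1,0,17,-28,0,1.1,0,17,-28,0,1.1,0,17,-28,0,1.1])

```text
clock: 1.35
tool_pos: [0.4501, 0.2509, 0.2329]
eef_rot: [[-0.007, 1.0, -0.0], [1.0, 0.007, -0.0], [-0.0, -0.0, -1.0]]
wrist_force: [0.5, 1.2, -0.8]
opening: 0.004
```

Request:
drive_tool(targets=[0,-2,-27,-5,0,0,-2,-27,-5,0,0,-2,-27,-5,0,0,-2,-27,-5,0,0,-2,-27,-5,0])

```text
clock: 1.77
tool_pos: [0.4392, 0.1161, 0.2076]
eef_rot: [[-0.006, 1.0, -0.0], [1.0, 0.006, -0.0], [-0.0, -0.0, -1.0]]
wrist_force: [1.1, 1.4, -0.6]
opening: 0.006
```

Request:
drive_tool(targets=[0,-3,-28,-5,0,0,-3,-28,-5,0,0,-2,-28,-5,0,0,-2,-28,-5,0,0,-2,-26,-5,0])

```text
clock: 2.18
tool_pos: [0.4272, -0.022, 0.1827]
eef_rot: [[-0.006, 1.0, 0.0], [1.0, 0.006, -0.0], [-0.0, 0.0, -1.0]]
wrist_force: [0.1, -0.8, 0.4]
opening: 0.003
```

```bash
python3 - <<'E'
from h import *
s=snap('scene'); cv2.imwrite('pics/above.png',cv2.resize(s['frame'][120:290,180:400,::-1],(770,595),interpolation=cv2.INTER_CUBIC)); q=sense(); print(q['tool_pos'],q['wrist_force'])
E
```

```text
[ 0.42657259 -0.02446402  0.18183689] [-1.68111599  0.65716056 -1.17170052]
```

View pics/above.png

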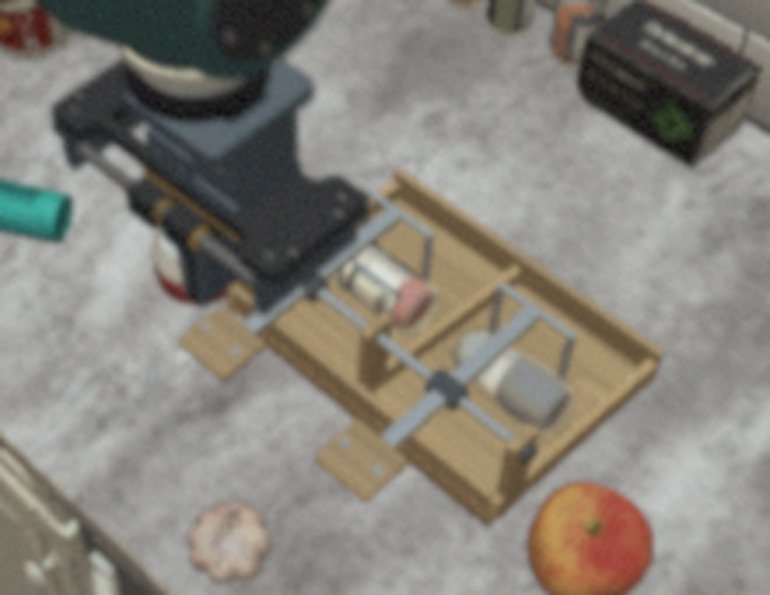

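Fingers closed and standing above the left pad, clear of both levers, with the jar still at crop (385,280). Next: down onto the pad, then press to about 0.44 rad.

Request:
drive_tool(targets=[0,0,1,-16,0,0,0,1,-16,0,0,0,0,-12,0,0,0,0,-5,0,0,0,0,-3,0])

```text
clock: 2.65
tool_pos: [0.4272, -0.0185, 0.1303]
eef_rot: [[-0.006, 1.0, -0.001], [1.0, 0.006, 0.0], [0.0, -0.001, -1.0]]
wrist_force: [0.7, -0.1, 0.5]
opening: -0.001
```

Request:
drive_tool(targets=[0,0,0,-6,0,0,0,0,-6,0,0,0,0,-6,0,0,0,0,-6,0,0,0,0,-6,0])

```text
clock: 3.07
tool_pos: [0.4287, -0.0186, 0.1013]
eef_rot: [[-0.006, 1.0, 0.002], [1.0, 0.006, -0.0], [-0.0, 0.002, -1.0]]
wrist_force: [2.3, 0.3, 8.3]
opening: 0.003
```

```bash
python3 - <<'E'
from h import *
s=snap('scene'); cv2.imwrite('pics/press.png',cv2.resize(s['frame'][150:260,230:370,::-1],(700,550),interpolation=cv2.INTER_CUBIC)); q=sense(); print(q['tool_pos'],q['wrist_force'])
E
```

```text
[ 0.42843983 -0.01858791  0.10049246] [-0.70476953 -0.47977728  7.5840995 ]
```

View pics/press.png

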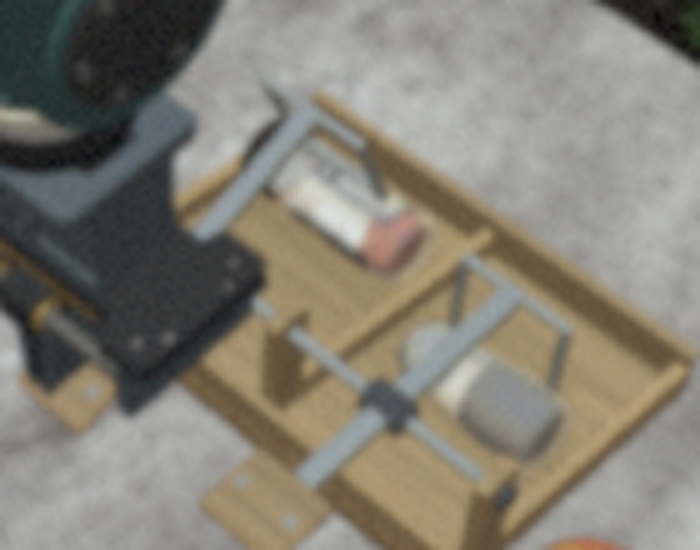

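The left gate is up at crop (330,140) and the jar is already rolling toward the lip, under 7–8 N on the pad. Holding it down.

Request:
drive_tool(targets=[0,0,0,-1,0,0,0,0,0,0,0,0,0,0,0,0,0,0,0,0,0,0,0,0,0])

```text
clock: 3.53
tool_pos: [0.4285, -0.0186, 0.1005]
eef_rot: [[-0.006, 1.0, 0.002], [1.0, 0.006, -0.0], [-0.0, 0.002, -1.0]]
wrist_force: [-0.9, 0.6, 7.8]
opening: 0.002
```

Request:
drive_tool(targets=[0,0,0,0,0,0,0,0,0,0,0,0,0,0,0,0,0,0,0,0,0,0,0,0,0])

```text
clock: 3.95
tool_pos: [0.4285, -0.0186, 0.1005]
eef_rot: [[-0.006, 1.0, 0.002], [1.0, 0.006, -0.0], [-0.0, 0.002, -1.0]]
wrist_force: [-0.8, -0.1, 7.2]
opening: 0.004
```

Request:
drive_tool(targets=[0,0,0,0,0,0,0,0,0,0,0,0,0,0,0,0,0,0,0,0,0,0,0,0,0])

```text
clock: 4.37
tool_pos: [0.4286, -0.0186, 0.1005]
eef_rot: [[-0.006, 1.0, 0.002], [1.0, 0.006, -0.0], [-0.0, 0.002, -1.0]]
wrist_force: [-0.8, 0.5, 7.2]
opening: 0.006
```

```bash
python3 - <<'E'
from h import *
s=snap('scene'); cv2.imwrite('pics/hold.png',cv2.resize(s['frame'][150:260,230:370,::-1],(700,550),interpolation=cv2.INTER_CUBIC)); q=sense(); print(q['tool_pos'],q['wrist_force'])
for u,v in ((309,197),(303,192),(312,199)): print(u,v,pt(s,u,v).round(3))
E
```

```text
[ 0.42855887 -0.01860592  0.10051704] [-1.14371336  0.03151209  6.92295852]
309 197 [ 0.626 -0.059  0.035]
303 192 [ 0.626 -0.038  0.037]
312 199 [ 0.629 -0.067  0.031]
```

View pics/hold.png

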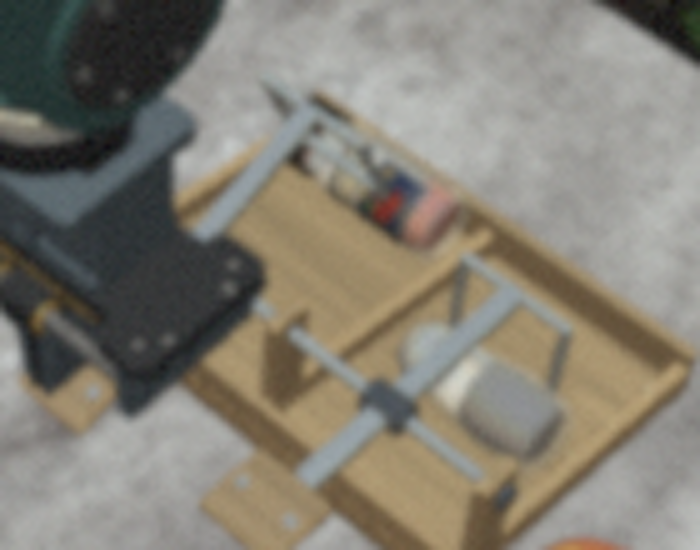

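The jar now lies at the lip (crop ~(385,195)). Its near side is at x≈0.627, so its middle is at about 0.647, which is rack x≈-0.09 as expected. The shaker is unmoved. Releasing smoothly and backing up.

Request:
drive_tool(targets=[0,0,0,5,0,0,0,0,5,0,0,0,0,5,0,0,0,0,5,0,0,0,0,5,0])

```text
clock: 4.83
tool_pos: [0.4275, -0.0186, 0.1253]
eef_rot: [[-0.006, 1.0, -0.0], [1.0, 0.006, -0.0], [-0.0, -0.0, -1.0]]
wrist_force: [-1.6, -0.8, 3.7]
opening: 0.002
```

Request:
drive_tool(targets=[0,0,0,5,0,0,0,0,8,0,0,0,0,14,0,0,0,0,20,0,0,0,0,20,0])

```text
clock: 5.25
tool_pos: [0.4275, -0.0185, 0.1929]
eef_rot: [[-0.006, 1.0, -0.0], [1.0, 0.006, 0.0], [0.0, -0.0, -1.0]]
wrist_force: [-0.4, -0.5, 0.1]
opening: 0.008
```

Request:
drive_tool(targets=[0,2,20,10,0,0,2,28,10,0,0,2,28,5,0,0,2,28,0,0,0,2,20,0,0])

```text
clock: 5.67
tool_pos: [0.438, 0.1073, 0.218]
eef_rot: [[-0.006, 1.0, 0.002], [1.0, 0.006, 0.001], [0.001, 0.002, -1.0]]
wrist_force: [0.4, -0.6, 0.1]
opening: 0.001
```

Request:
drive_tool(targets=[0,2,28,0,0,0,2,28,0,0,0,2,20,0,0,0,0,0,0,0,0,0,0,0,0])

```text
clock: 6.08
tool_pos: [0.4437, 0.1821, 0.2173]
eef_rot: [[-0.008, 1.0, 0.0], [1.0, 0.008, 0.0], [0.0, 0.0, -1.0]]
wrist_force: [-0.2, -0.5, -0.6]
opening: 0.004
```

```bash
python3 - <<'E'
from h import *
import pickle
for n,c in(('scene',(140,270,210,390)),('top',(110,270,160,400))):
    s=snap(n); a,b,l,r=c; cv2.imwrite(f'pics/end_{n}.png',cv2.resize(s['frame'][a:b,l:r,::-1],None,fx=3.2,fy=3.2,interpolation=cv2.INTER_CUBIC))
    o=pickle.load(open(n+'.pkl','rb'))
    for k,(u,v) in ({'padL':(253,221),'padR':(309,213)} if n=='top' else {'padL':(243,218),'padR':(282,251)}).items(): print(n,k,pt(o,u,v).round(3),pt(s,u,v).round(3))
q=sense(); print(q['clock'],q['tool_pos'],q['wrist_force'])
E
```

```text
scene padL [ 0.425 -0.025  0.109] [ 0.426 -0.024  0.108]
scene padR [ 0.424 -0.145  0.107] [ 0.423 -0.146  0.11 ]
top padL [ 0.429 -0.021  0.106] [ 0.429 -0.021  0.108]
top padR [ 0.428 -0.146  0.107] [ 0.428 -0.146  0.109]
6.1833 [0.44351863 0.18093682 0.21705438] [ 0.40829921 -0.26037304 -1.22899302]
```

View pics/end_scene.png

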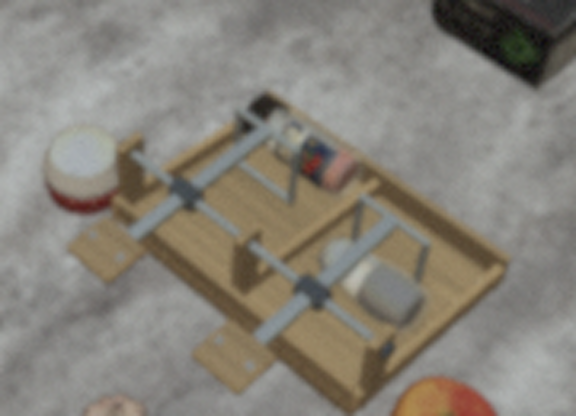

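View pics/end_top.png

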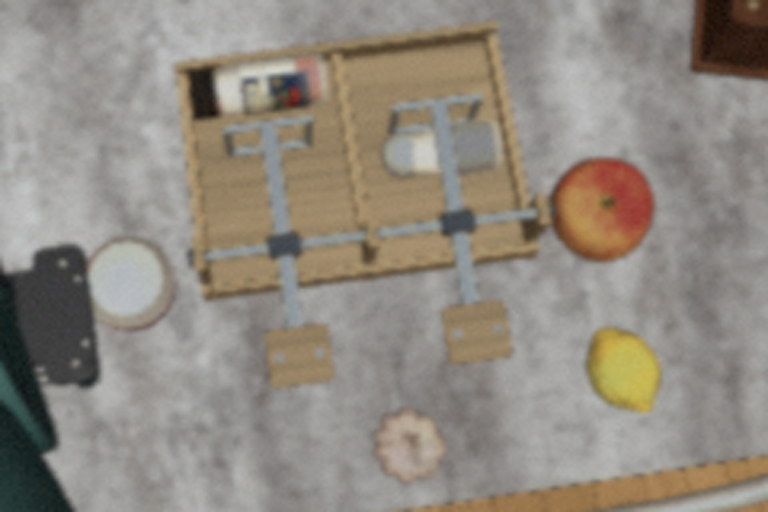

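The jar lies at the lip (top crop (265,85)) and the left gate is shut behind it (270,140). The shaker is still behind its own gate (440,148), and the fruit, garlic and timer stand where they were. Both pads are back at about 0.109 m, so I'm handing in.

```bash
python3 -c "
from workcell import close_job; print(close_job())"
```

```text
the job is handed in; nothing more can be done
None
```

The spice jar is at the lip and its gate is shut again. I handed the job in at about 6.2 s. The jar lay in the left lane, so I pressed that lever's pad with the closed fingertips (about 7–8 N, an estimated 0.42 rad). I held it until the jar had rolled down, then let it up smoothly and backed off.

- **Jar and gate:** while the pad was held, the jar's middle was at rack x ≈ -0.09. The final pictures show it still at the lip with its gate down behind it.
- **Pads:** both measured 108–110 mm high at the end, which is their rest height.
- **Everything else:** by eye in the final pictures, the shaker is still behind its gate, and the apple, lemon, garlic and timer have not moved. The wrist force was about zero and the arm was clear.
- **Disagreement:** the two cameras differed by about 4 mm on where the pads are. That was within what the press could tolerate. No check failed.

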